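# Let the big lid ball out of the dispenser

## Task

A customer's copper pot needs a new ball for its lid. Press down the pad of the rocker lever whose lane holds the bigger copper ball, far enough and long enough for its gate to lift and the ball to roll down into the copper tray, then let go so the gate drops shut again. Do not handle the balls, leave the other lever and the smaller ball as they are, and do not disturb the copperware standing around.

Things in the scene. Friction and masses are not known exactly. Their poses are not given: they have to be found in the camera images.
- dispenser: Fixed wooden two-lane dispenser, board 440 x 200 x 12 mm. Origin on the table midway below the two pads; x runs towards the tray (board: x -50 to 390 mm), y left, z up. Pads and levers at y = +71 (left) and -71 mm (right); lanes beside them at y = +45 and -45 mm, 50 mm wide, x 142 to 270 mm, floors falling 14 degrees to the tray; gates at x = 220 mm. Tallest at rest: pivot posts, 119 mm, at x = 100 mm.
- press_left (a point): Centre of the top face of the left lever's press pad, a black disc 38 mm across and 8 mm thick, at rest level and about 113 mm above the table.
- press_right (a point): The same point of the right lever's press pad. Under each pad lies only the board, 12 mm thick.
- lever_left (a joint): Steel rocker of the left lane, along its outer wall. 0 = at rest, gate shut; grows as the pad goes down, to 0.40 rad at its stop. Pivot axis along the dispenser's y, 100 mm from the pad centre towards the tray, 105 mm above the table. Fully pressed, the pad is 39 mm lower and 8 mm nearer the tray; from 0.30 rad the gate clears the ball. Sprung: 3 N on the pad starts it, 5 N holds it down; let go, it returns.
- lever_right (a joint): Steel rocker of the right lane, along its outer wall. 0 = at rest, gate shut; grows as the pad goes down, to 0.40 rad at its stop. Pivot axis along the dispenser's y, 100 mm from the pad centre towards the tray, 105 mm above the table. Fully pressed, the pad is 39 mm lower and 8 mm nearer the tray; from 0.30 rad the gate clears the ball. Sprung: 3 N on the pad starts it, 5 N holds it down; let go, it returns.
- ball_big_center (a point): Centre of the bigger copper ball, 40 mm in diameter, waiting in one of the lanes behind the gate (either lane). The open copper tray that both lanes empty into spans, in the dispenser's frame, x 275 to 384 mm and y -88 to 88 mm inside; its floor is 15 mm above the table, its rim 47 mm. A ball needs about 1 s from the lifted gate to the tray.
- ball_small_center (a point): Centre of the smaller copper ball, 28 mm in diameter, waiting in the other lane. It must stay there.
- bowl: Bystander: loose copper bowl, 110 mm across, 50 mm high; origin under its centre.
- pot: Bystander: loose lidded copper pot, 66 mm across, 92 mm high; origin under its centre.
- cup: Bystander: loose copper cup, 66 mm across, 85 mm high; origin under its centre.
- ball_big: The bigger ball itself, 90 g or so; its frame turns as it rolls.
- ball_small: The smaller ball itself, 45 g or so; its frame turns as it rolls.

How it is judged:
By the outcome, as a careful person would: the job done as asked, in the order asked, and still so for the second after the job is handed in, with the robot touching nothing.
It also fails if it takes over 34 s, if anything falls off the work surface, if the arm or the gripper's body presses on something with over 40 N, if the wrist force passes 120 N, or if a joint passes its speed limit or range.

## Robot

A 7-joint arm with a two-finger parallel gripper is mounted at the origin on the work surface. World frame = base frame: x ahead of the robot, y to its left, z up, the work surface at z = 0. Lengths are in m, angles in degrees, forces in N, time in s.
With the tool pointing down it reaches from about 0.4 to 0.85 m from the base axis. Payload 10.4 kg.
Tool frame: the origin (TCP) lies between the finger pads; the fingertips stand 25 mm ahead of it and the grasp point (between the pads) lies 6 mm ahead of it; y points along the fingers, x is the direction in which the jaws open and shut, and the axes are right-handed (so a half turn about y gives the same grasp; the last joint's range is limited). The gripper opens to 85 mm and grips with 20 to 120 N. Pads are 22 mm wide; open, the fingers measure 114 mm over their backs; the gripper's body (76 mm by 85 mm) begins 54 mm behind the grasp point. The pads swing forward as they close: fully open they stand 13 mm farther back than shut.
Start: joints at [68.033, 19.034, -3.707, 83.658, 1.238, 77.344, -5.071], TCP at [0.221, -0.585, 0.222] pointing down, gripper open.
Joint ranges: [-148.97, 148.97], [-28.65, 121.19], [-84.17, 76.75], [9.2, 138.47], [-72.65, 252.65], [3.7, 117.97], [-149.18, 149.18]. Speed limits (degrees/s): [127.2, 127.2, 159.86, 159.86, 180, 180, 180].

## Interface

Orientations are given as a 3x3 rotation matrix whose columns are the frame's x, y, z axes.
In Python, from plant import ctrl gives the robot as it stands.
- The arm moves only by the tool arm_command, never from a script. Its argument "moves" is a list of rows, each an object with "rotation": the turn, a rotation vector about the world's x, y, z in rad, a list of three; "travel": the shift along the world's x, y, z in cm, a list of three; "grip": the closure in counts, from 0 (fully open) to 255 (shut). A call has 1 to 20 rows; each row is the pose to reach, as a shift and turn from the pose commanded when the call began; what a row does not reach only later rows make up. A row lasts 1/12 s, in which the tool goes at most 41.7 mm and 7.16 degrees, less where a joint would pass 70% of its speed; a pose out of reach is approached as far as the arm can. A call with a gripper value outside its range is refused whole. The fingers move at their own pace and stop on an object; "squeeze" is the grip in N (left out, the last holds). Time passes only in rows, so rows that repeat a pose let the fingers close. It gives the time, the measured TCP pose, the force and the opening at its end, in the units of the state.
- ctrl.sense(): the state, without advancing time (a new reading comes with each control period).
- ctrl.camera(name): name is "scene" or "top" or "wrist"; returns (picture, depth): 420x560x3 uint8, red, green, blue; 420x560 float32, m along the optical axis (not along the pixel's ray), 0 where there is no reading.
- ctrl.get_calibration(name): a dict with "K" (3x3 intrinsics, pixels), "k1" (the pictures are not rectified: a ray, as slopes to the right and down, at radius r is drawn at 1 + k1 r^2 times it, then the intrinsics apply), "pose" (4x4, takes a point from camera to world coordinates). Camera axes: x right, y down, z forward; pixel columns grow to the right and rows downward; lengths in m; the calibration is good to about 2 mm. A picture is of the moment at which its call begins: read the wrist's pose just before it. get_calibration takes no time and is no camera call; for the wrist camera it gives the pose at the moment of the call.
- ctrl.finish_job(): hands the job in, once; it reports no verdict.
The state is a dict: "time": time; "joint_pos": joint angles; "qd": joint speeds; "effort": joint torques, N m; "tcp_pos": TCP position; "tool_rot": TCP orientation; "force": force on the tool from outside, world axes, zero at the start; "torque": the same for the moment, N m; "opening": finger opening in m.
Only numpy, scipy, OpenCV 4.12 (cv2) and the standard library are available. Lean on these libraries where they do the work, as an engineer would, in place of code of your own. Each camera call takes 0.05 s, during which the arm holds its last target.

## Working session

There is one attempt and no reset: what is moved stays moved. The work goes in short steps, Python scripts to look and compute and a tool call to move; the robot and the scene stay as the last step left them, time stands still between calls to the robot, and variables do not carry over. Pictures are saved under pics/ and viewed, and the job is handed in when it is done.

Besides the shell and the picture viewer there is one more tool, called after "Emit:" as a command line: name --argument value ..., lists and objects as JSON in quotes. arm_command: Moves the arm, as the interface text tells. Its arguments: {"type":"object","properties":{"moves":{"type":"array"},"squeeze":{"type":"number"}},"required":["moves"]}

```bash
mkdir -p pics; cat > h.py <<'E'
import numpy as np,cv2
from plant import ctrl
def shot(n,f):
    p,d=ctrl.camera(n); c=ctrl.get_calibration(n)
    cv2.imwrite('pics/%s.png'%f,p[:,:,::-1]); np.savez('pics/%s.npz'%f,p=p,d=d,K=c['K'],k1=c['k1'],pose=c['pose'])
def load(f): return np.load('pics/%s.npz'%f)
def ray(s,u,v):
    k=float(s['k1']);D=np.array([k,0,0,0,0.])
    q=cv2.undistortPoints(np.array([[[u,v]]],float),s['K'],D)[0,0]
    R=s['pose'][:3,:3]; return s['pose'][:3,3],R@np.array([q[0],q[1],1])
def plane(s,u,v,z):
    o,r=ray(s,u,v); return o+r*(z-o[2])/r[2]
def dep(s,u,v):
    o,r=ray(s,u,v); return o+r*float(s['d'][int(round(v)),int(round(u))])
E
python3 - <<'E'
from h import *
for n in('scene','top','wrist'): shot(n,n+'0')
s=ctrl.sense();print(s['time'],s['tcp_pos'],s['tool_rot'],s['opening'],s['force'])
for n in('scene','top','wrist'):
    q=load(n+'0');print(n,q['pose'].round(3).tolist(),q['k1'],(q['d']>0).mean())
E
```

```text
0.15 [ 0.22051291 -0.58450363  0.22152044] [[ 3.53010308e-01 -4.37336613e-04  9.35619330e-01]
 [-9.35618837e-01  9.62929189e-04  3.53010572e-01]
 [-1.05531961e-03 -9.99999441e-01 -6.92564439e-05]] 0.08522622054187723 [ 0.63624698 -0.33055182  0.24860997]
scene [[0.796, 0.426, -0.43, 0.989], [0.605, -0.576, 0.549, -0.458], [-0.014, -0.697, -0.717, 0.76], [0.0, 0.0, 0.0, 1.0]] -0.04557643595713603 0.995875850340136
top [[-0.029, -0.996, 0.089, 0.532], [-1.0, 0.028, -0.01, 0.05], [0.007, -0.09, -0.996, 1.046], [0.0, 0.0, 0.0, 1.0]] -0.04718736804212959 0.995829081632653
wrist [[0.353, -0.902, -0.249, 0.284], [-0.936, -0.341, -0.093, -0.562], [-0.001, 0.266, -0.964, 0.372], [0.0, 0.0, 0.0, 1.0]] -0.032435270116698736 0.9959056122448979
```

View pics/scene0.png

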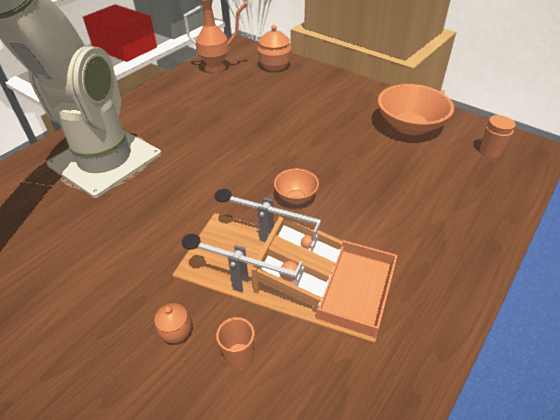

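View pics/top0.png

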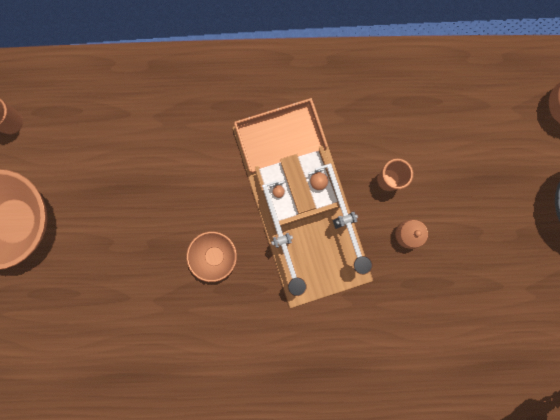

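The top view shows the right lane's ball near (320,181), looking bigger than the left's near (279,191). The right pad is at about (362,265) and the left pad at (297,286). The pot (412,235) and cup (395,176) stand to the right, and the bowl (212,257) to the left. Next I measure these.

```bash
cat > m.py <<'E'
from h import *
T=load('top0');S=load('scene0')
def blob(s,u,v,f,r=16):
    p=s['p'].astype(int);m=f(p).astype(np.uint8)
    w=np.zeros_like(m);w[v-r:v+r,u-r:u+r]=1;m=m*w
    n,l,st,c=cv2.connectedComponentsWithStats(m)
    i=1+np.argmax(st[1:,4]);cs,_=cv2.findContours((l==i).astype(np.uint8),0,2)
    (x,y),R=cv2.minEnclosingCircle(cs[0])
    return c[i],st[i,4],R,l==i
def tri(a,b):
    o1,r1=ray(T,*a);o2,r2=ray(S,*b)
    r1/=np.linalg.norm(r1);r2/=np.linalg.norm(r2)
    t=np.linalg.lstsq(np.c_[r1,-r2],o2-o1,rcond=None)[0]
    a=o1+t[0]*r1;b=o2+t[1]*r2;return (a+b)/2,np.linalg.norm(a-b)
blk=lambda p:(p.max(2)<58)&(p.max(2)-p.min(2)<14)
cop=lambda p:(p[:,:,0]-p[:,:,2]>45)
P={}
for n,a,b in(('L',(297,286),(223,195)),('R',(362,265),(191,242))):
    A=blob(T,*a,blk);B=blob(S,*b,blk)
    x,e=tri(A[0],B[0]);P[n]=x
    print('pad',n,A[0].round(1),A[1],A[2],B[0].round(1),B[1],x.round(4),'gap',round(e,4),'dep',dep(T,*A[0]).round(4),dep(S,*B[0]).round(4))
for n,a,b in(('L',(279,191),(307,242)),('R',(320,181),(291,270))):
    A=blob(T,*a,cop,12);B=blob(S,*b,cop,10);x,e=tri(A[0],B[0])
    print('ball',n,A[0].round(1),A[1],A[2].__round__(1),B[0].round(1),B[1],x.round(4),round(e,4),dep(T,*A[0]).round(4), 'diam est',2*np.sqrt(A[1]/np.pi)*T['d'][int(A[0][1]),int(A[0][0])]/T['K'][0,0])
d=P['L']-P['R'];print('sep',np.linalg.norm(d[:2]),'yaw of y axis',np.degrees(np.arctan2(d[1],d[0])))
for n,q,z in(('pot',(412,235),.07),('cup',(395,176),.085),('bowl',(212,257),.05)):print(n,plane(T,*q,z).round(3),dep(T,*q).round(3))
E
python3 m.py
```

```text
Traceback (most recent call last):
  File "m.py", line 19, in <module>
    A=blob(T,*a,blk);B=blob(S,*b,blk)
  File "m.py", line 7, in blob
    i=1+np.argmax(st[1:,4]);cs,_=cv2.findContours((l==i).astype(np.uint8),0,2)
        ~~~~~~~~~^^^^^^^^^^
ValueError: attempt to get argmax of an empty sequence
```

```bash
python3 - <<'E'
from h import *
T=load('top0')['p'];S=load('scene0')['p']
a=cv2.resize(T[130:310,240:400],None,fx=2.5,fy=2.5,interpolation=2);b=cv2.resize(S[180:340,170:330],None,fx=2.4,fy=2.4,interpolation=2)
h=max(a.shape[0],b.shape[0]);o=np.zeros((h,a.shape[1]+b.shape[1],3),np.uint8);o[:a.shape[0],:a.shape[1]]=a;o[:b.shape[0],a.shape[1]:]=b
cv2.imwrite('pics/z.png',o[:,:,::-1])
E
```

```text
(no output)
```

View pics/z.png

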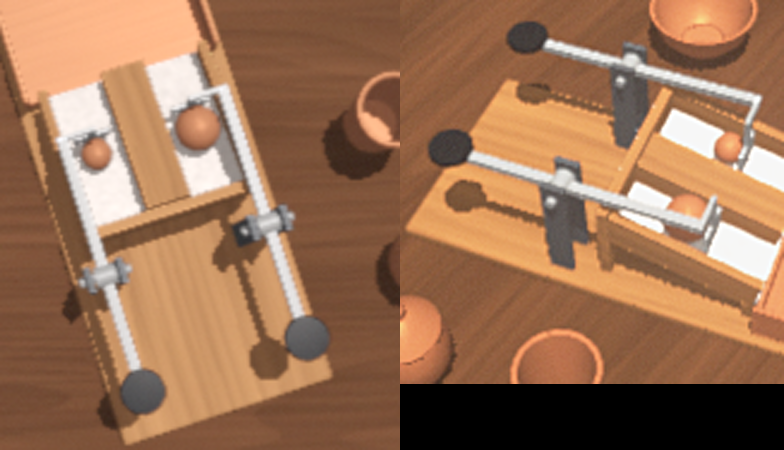

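The close-up shows the bigger ball in the right lane, where dispenser y is negative. The pads are dark grey, so the black mask threshold needs loosening.

```bash
sed -i 's/^blk=.*/blk=lambda p:(p.max(2)<100)\&(p.max(2)-p.min(2)<18)/' m.py; python3 -c "
from h import *
T=load('top0')['p'];S=load('scene0')['p'];print(T[265,362],T[286,297],S[195,223],S[242,191],load('top0')['K'][0,0])"; python3 m.py
```

```text
[94 94 94] [89 88 89] [69 63 58] [74 63 62] 452.3712894557719
pad L [296.3 287. ] 198 8.353425979614258 [222.7 194.9] 154 [0.4597 0.0126 0.1087] gap 0.001 dep [0.4598 0.0125 0.1138] [0.4635 0.0099 0.1128]
pad R [363.1 266.5] 157 8.515076637268066 [190.6 241.1] 199 [ 0.4983 -0.1254  0.1091] gap 0.0039 dep [ 0.4972 -0.1258  0.1144] [ 0.5022 -0.1257  0.1122]
ball L [278.3 191. ] 116 6.2 [305.5 242. ] 228 [0.6639 0.0425 0.0645] 0.0026 [0.6624 0.0435 0.0831] diam est 0.026110613016568137
ball R [318.8 180.6] 251 9.0 [290.2 264.1] 163 [ 0.6827 -0.0423  0.0911] 0.0036 [ 0.6814 -0.0434  0.091 ] diam est 0.037866350274031554
sep 0.14327597446738422 yaw of y axis 105.62960466735524
pot [ 0.56  -0.244  0.07 ] [ 0.56  -0.243  0.074]
cup [ 0.688 -0.209  0.085] [ 0.7   -0.23   0.008]
bowl [0.525 0.193 0.05 ] [0.525 0.199 0.006]
```

Both methods put the right pad at about (0.499, -0.126), top at 0.113 m. The pads are 143 mm apart (142 given) and the dispenser yaw is 15.6°. Ball diameters come out at 38 mm (right) and 26 mm (left), so the bigger one is on the right. Next I go above the right pad with the gripper shut.

Emit:
arm_command --moves '[{"travel": [1,1.6,0],"rotation": [0,0,0],"grip": 255},{"travel": [2.8,4.6,0],"rotation": [0,0,-0.01],"grip": 255},{"travel": [4.6,7.6,0],"rotation": [0,0,-0.02],"grip": 255},{"travel": [6.5,10.7,0],"rotation": [0,0,-0.03],"grip": 255},{"travel": [8.4,13.8,0],"rotation": [0,0,-0.04],"grip": 255},{"travel": [10.3,17,0],"rotation": [0,0,-0.05],"grip": 255},{"travel": [12.2,20.1,0],"rotation": [0,0,-0.06],"grip": 255},{"travel": [14.1,23.3,0],"rotation": [0,0,-0.07],"grip": 255},{"travel": [16,26.4,0],"rotation": [0,0,-0.08],"grip": 255},{"travel": [17.9,29.5,0],"rotation": [0,0,-0.09],"grip": 255},{"travel": [19.8,32.7,0],"rotation": [0,0,-0.09],"grip": 255},{"travel": [21.7,35.8,0],"rotation": [0,0,-0.09],"grip": 255},{"travel": [23.5,38.8,0],"rotation": [0,0,-0.09],"grip": 255},{"travel": [25.3,41.8,0],"rotation": [0,0,-0.09],"grip": 255},{"travel": [26.8,44.2,0],"rotation": [0,0,-0.09],"grip": 255},{"travel": [27.8,45.8,0],"rotation": [0,0,-0.09],"grip": 255},{"travel": [27.8,45.8,0],"rotation": [0,0,-0.09],"grip": 255},{"travel": [27.8,45.8,0],"rotation": [0,0,-0.09],"grip": 255},{"travel": [27.8,45.8,0],"rotation": [0,0,-0.09],"grip": 255}]' --squeeze 20

```text
time: 1.73
tcp_pos: [0.4982, -0.1277, 0.2219]
tool_rot: [[0.267, -0.001, 0.964], [-0.964, -0.0, 0.267], [0.0, -1.0, -0.001]]
force: [-0.1, -1.0, -0.2]
opening: 0.0001
```

```bash
python3 - <<'E'
from h import *
s=ctrl.sense();print(s['time'],s['tcp_pos'],s['opening'],s['tool_rot'].round(3) if hasattr(s['tool_rot'],'round') else s['tool_rot'],s['force'])
shot('wrist','w1');shot('scene','s1')
a=load('w1')['p'];b=load('s1')['p'][120:330,110:390]
b=cv2.resize(b,(560,420))
cv2.imwrite('pics/z1.png',cv2.resize(np.hstack([a,b]),(800,300))[:,:,::-1])
E
```

```text
1.7333 [ 0.49816557 -0.12769623  0.22189602] 9.548842993078595e-05 [[ 0.267 -0.001  0.964]
 [-0.964 -0.     0.267]
 [ 0.    -1.    -0.001]] [-0.1367689  -0.97003563 -0.22940795]
```

View pics/z1.png

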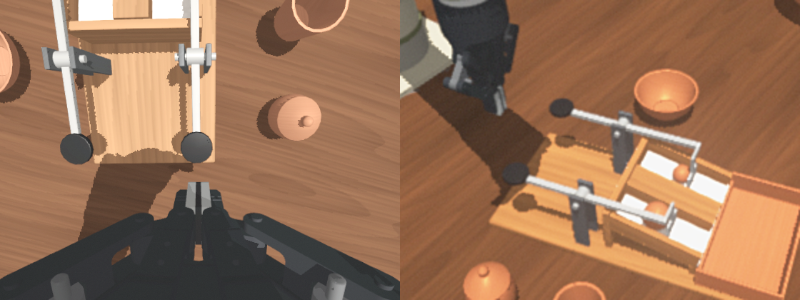

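The wrist picture shows the right pad at about (276,206) in full-image pixels. The shut fingertips hang over it, with clear space around. I'll check the pad against the wrist calibration.

```bash
python3 - <<'E'
from h import *
W=load('w1');p=W['p'].astype(int)
m=((p.max(2)<95)&(p.max(2)-p.min(2)<20)).astype(np.uint8);w=np.zeros_like(m);w[175:235,240:312]=1
n,l,st,c=cv2.connectedComponentsWithStats(m*w);i=1+np.argmax(st[1:,4])
cs,_=cv2.findContours((l==i).astype(np.uint8),0,2);q,r=cv2.minEnclosingCircle(cs[0])
print(st[i],c[i],q,r,plane(W,*c[i],.111),dep(W,*c[i]))
Q=np.vstack([plane(W,*x[0],.112) for x in cs[0]]);print(Q.min(0),Q.max(0))
# finger tip check: project TCP+25mm
P=np.array([.4982,-.1277,.197]);c=np.linalg.inv(W['pose'])@np.r_[P,1];print((W['K']@(c[:3]/c[2])),W['pose'].round(3).tolist())
# triangulate vs top
import m as M
E
```

```text
[ 253  185   44   43 1095] [272.27031963 209.92054795] (274.4615478515625, 205.84616088867188) 22.019458770751953 [ 0.49796434 -0.12490925  0.111     ] [ 0.49778637 -0.12494692  0.11029074]
[ 0.48318538 -0.14366844  0.112     ] [ 0.52024109 -0.10797146  0.112     ]
[274.88442456 247.77661479   1.        ] [[0.266, -0.929, -0.257, 0.564], [-0.964, -0.256, -0.071, -0.111], [0.0, 0.267, -0.964, 0.373], [0.0, 0.0, 0.0, 1.0]]
pad L [296.3 287. ] 198 8.353425979614258 [222.7 194.9] 154 [0.4597 0.0126 0.1087] gap 0.001 dep [0.4598 0.0125 0.1138] [0.4635 0.0099 0.1128]
pad R [363.1 266.5] 157 8.515076637268066 [190.6 241.1] 199 [ 0.4983 -0.1254  0.1091] gap 0.0039 dep [ 0.4972 -0.1258  0.1144] [ 0.5022 -0.1257  0.1122]
ball L [278.3 191. ] 116 6.2 [305.5 242. ] 228 [0.6639 0.0425 0.0645] 0.0026 [0.6624 0.0435 0.0831] diam est 0.026110613016568137
ball R [318.8 180.6] 251 9.0 [290.2 264.1] 163 [ 0.6827 -0.0423  0.0911] 0.0036 [ 0.6814 -0.0434  0.091 ] diam est 0.037866350274031554
sep 0.14327597446738422 yaw of y axis 105.62960466735524
pot [ 0.56  -0.244  0.07 ] [ 0.56  -0.243  0.074]
cup [ 0.688 -0.209  0.085] [ 0.7   -0.23   0.008]
bowl [0.525 0.193 0.05 ] [0.525 0.199 0.006]
```

The pad centre from the wrist is (0.5015, -0.126), which agrees to about 3 mm. I descend to light contact first and check the force.

Emit:
arm_command --moves '[{"travel": [0.3,0.2,-1.5],"rotation": [0,0,0],"grip": 255},{"travel": [0.3,0.2,-3.5],"rotation": [0,0,0],"grip": 255},{"travel": [0.3,0.2,-5.5],"rotation": [0,0,0],"grip": 255},{"travel": [0.3,0.2,-7],"rotation": [0,0,0],"grip": 255},{"travel": [0.3,0.2,-7.8],"rotation": [0,0,0],"grip": 255},{"travel": [0.3,0.2,-8.2],"rotation": [0,0,0],"grip": 255},{"travel": [0.3,0.2,-8.6],"rotation": [0,0,0],"grip": 255},{"travel": [0.3,0.2,-9],"rotation": [0,0,0],"grip": 255},{"travel": [0.3,0.2,-9],"rotation": [0,0,0],"grip": 255},{"travel": [0.3,0.2,-9],"rotation": [0,0,0],"grip": 255}]'

```text
time: 2.67
tcp_pos: [0.5019, -0.1249, 0.1326]
tool_rot: [[0.267, 0.001, 0.964], [-0.964, -0.0, 0.267], [0.0, -1.0, 0.001]]
force: [0.7, 0.4, -0.0]
opening: -0.0002
```

```bash
python3 - <<'E'
from h import *
shot('wrist','w2');shot('scene','s2')
a=load('w2')['p'];b=load('s2')['p'][120:330,110:390]
b=cv2.resize(b,(560,420))
cv2.imwrite('pics/z2.png',cv2.resize(np.hstack([a,b]),(800,300))[:,:,::-1])
E
```

```text
(no output)
```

View pics/z2.png

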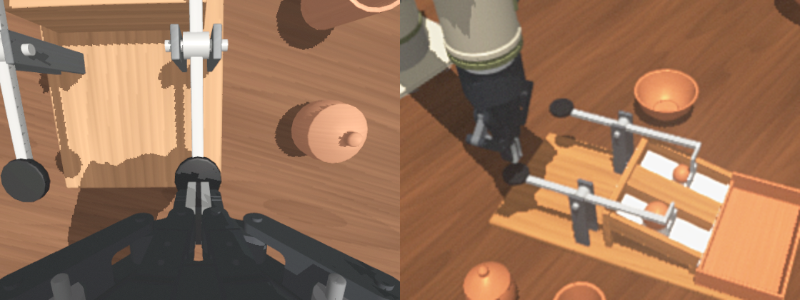

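The tips are not yet touching (force about 0), so the real tip offset is under 25 mm, or the tips sit nearer the robot than I think. I'll zoom in and measure the tip.

```bash
python3 - <<'E'
from h import *
S=load('s2');W=load('w2')
b=cv2.resize(S['p'][190:230,140:200],None,fx=10,fy=10,interpolation=0)[:, :400]
a=cv2.resize(W['p'][200:320,220:330],None,fx=3.6,fy=3.35,interpolation=0)[:400]
h=400;cv2.imwrite('pics/z3.png',np.hstack([b[:h],a[:h]])[:,:,::-1])
for z in(.113,.12,.13):
    c=np.linalg.inv(S['pose'])@np.array([.502,-.125,z,1]);q=S['K']@(c[:3]/c[2]);print('scene px of',z,q[:2])
    c=np.linalg.inv(W['pose'])@np.array([.502,-.125,z,1]);q=W['K']@(c[:3]/c[2]);print('wrist px of',z,q[:2])
for v in range(192,224,2):print(v,[dep(S,u,v).round(3).tolist() for u in(164,167,170)])
E
```

```text
scene px of 0.113 [190.55212278 240.6060629 ]
wrist px of 0.113 [275.65199004 251.6048322 ]
scene px of 0.12 [189.97179189 238.26894124]
wrist px of 0.12 [275.59739621 256.40353803]
scene px of 0.13 [189.13077218 234.8819677 ]
wrist px of 0.13 [275.51169901 263.93617627]
192 [[0.512, -0.16, 0.275], [0.517, -0.157, 0.276], [0.522, -0.155, 0.277]]
194 [[0.513, -0.161, 0.272], [0.517, -0.158, 0.272], [0.522, -0.157, 0.274]]
196 [[0.511, -0.162, 0.267], [0.517, -0.159, 0.268], [0.522, -0.157, 0.269]]
198 [[0.509, -0.161, 0.261], [0.516, -0.16, 0.263], [0.518, -0.156, 0.262]]
200 [[0.507, -0.161, 0.255], [0.512, -0.158, 0.255], [0.52, -0.158, 0.259]]
202 [[0.508, -0.163, 0.252], [0.512, -0.16, 0.252], [0.521, -0.16, 0.257]]
204 [[0.509, -0.164, 0.249], [0.513, -0.161, 0.249], [0.522, -0.161, 0.254]]
206 [[0.509, -0.166, 0.246], [0.515, -0.164, 0.247], [0.522, -0.162, 0.25]]
208 [[0.512, -0.168, 0.244], [0.517, -0.166, 0.245], [0.52, -0.162, 0.244]]
210 [[0.514, -0.171, 0.243], [0.519, -0.168, 0.244], [0.517, -0.161, 0.237]]
212 [[0.516, -0.173, 0.242], [0.52, -0.17, 0.241], [0.518, -0.163, 0.234]]
214 [[0.517, -0.174, 0.238], [0.519, -0.17, 0.236], [0.518, -0.164, 0.23]]
216 [[0.52, -0.177, 0.237], [0.521, -0.173, 0.235], [0.521, -0.167, 0.229]]
218 [[0.522, -0.18, 0.236], [0.525, -0.176, 0.235], [0.528, -0.172, 0.234]]
220 [[0.522, -0.181, 0.232], [0.529, -0.18, 0.235], [0.531, -0.175, 0.233]]
222 [[0.523, -0.183, 0.229], [0.531, -0.182, 0.234], [0.53, -0.176, 0.228]]
```

View pics/z3.png

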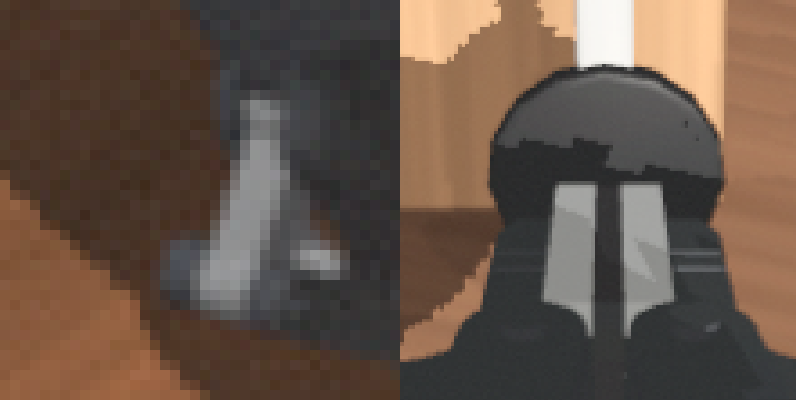

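The tips end about 4 mm above the pad, so the tip offset is about 16 mm, and they are centred sideways. Now the press, following the pad's arc.

Emit:
arm_command --moves '[{"travel": [0,0,-0.5],"rotation": [0,0,0],"grip": 255},{"travel": [0,0,-1.0],"rotation": [0,0,0],"grip": 255},{"travel": [0.1,0,-1.5],"rotation": [0,0,0],"grip": 255},{"travel": [0.1,0,-2.0],"rotation": [0,0,0],"grip": 255},{"travel": [0.2,0.1,-2.5],"rotation": [0,0,0],"grip": 255},{"travel": [0.3,0.1,-3.0],"rotation": [0,0,0],"grip": 255},{"travel": [0.3,0.1,-3.2],"rotation": [0,0,0],"grip": 255},{"travel": [0.3,0.1,-3.2],"rotation": [0,0,0],"grip": 255}]'

```text
time: 3.43
tcp_pos: [0.5045, -0.1236, 0.0996]
tool_rot: [[0.268, -0.001, 0.964], [-0.964, 0.0, 0.268], [-0.0, -1.0, -0.001]]
force: [-0.8, 0.2, 0.4]
opening: 0.0005
```

```bash
cat > v.py <<'E'
import sys
from h import *
n=sys.argv[1]
shot('top','t'+n);shot('scene','s'+n)
a=load('t'+n)['p'][90:310,230:400];b=load('s'+n)['p'][180:340,150:400]
a=cv2.resize(a,(325,420));b=cv2.resize(b,(475,304))
o=np.zeros((420,800,3),np.uint8);o[:,:325]=a;o[:304,325:]=b
cv2.imwrite('pics/v%s.png'%n,o[:,:,::-1]);s=ctrl.sense();print(s['time'],s['tcp_pos'],s['force'])
E
python3 v.py 4
```

```text
3.5333 [ 0.50476806 -0.12373074  0.100117  ] [-0.4717688  -0.64704425  0.22164998]
```

View pics/v4.png

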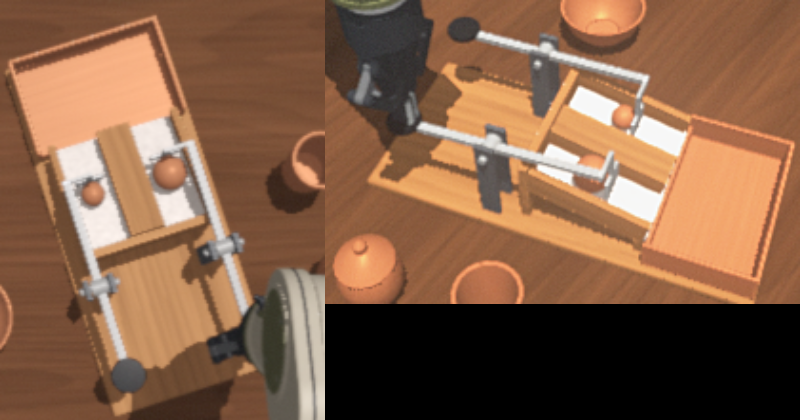

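The lever is still nearly at rest and there is no force, so the tip isn't where I assumed. I'll look closely.

```bash
python3 - <<'E'
from h import *
shot('wrist','w5')
S=load('s4');W=load('w5')
b=cv2.resize(S['p'][205:265,160:220],(400,400),interpolation=0)
a=cv2.resize(W['p'][180:320,210:350],(400,400),interpolation=0)
cv2.imwrite('pics/z5.png',np.hstack([b,a])[:,:,::-1])
print('scene')
for v in range(220,252,3):print(v,[dep(S,u,v).round(3).tolist() for u in(184,188,191,195)])
print('wrist')
for v in range(190,290,8):print(v,[dep(W,u,v).round(3).tolist() for u in(258,270,284)])
E
```

```text
scene
220 [[0.521, -0.141, 0.198], [0.525, -0.136, 0.196], [0.523, -0.128, 0.188], [0.52, -0.117, 0.177]]
223 [[0.522, -0.144, 0.192], [0.523, -0.136, 0.186], [0.524, -0.13, 0.182], [0.512, -0.113, 0.16]]
226 [[0.513, -0.139, 0.175], [0.52, -0.136, 0.177], [0.525, -0.132, 0.176], [0.514, -0.116, 0.155]]
229 [[0.508, -0.138, 0.162], [0.52, -0.137, 0.169], [0.518, -0.129, 0.161], [0.512, -0.116, 0.146]]
232 [[0.52, -0.147, 0.17], [0.517, -0.136, 0.158], [0.518, -0.131, 0.155], [0.514, -0.119, 0.141]]
235 [[0.524, -0.152, 0.169], [0.522, -0.142, 0.158], [0.511, -0.128, 0.138], [0.516, -0.122, 0.136]]
238 [[0.526, -0.154, 0.164], [0.513, -0.137, 0.14], [0.513, -0.13, 0.133], [0.514, -0.122, 0.126]]
241 [[0.488, -0.131, 0.108], [0.509, -0.136, 0.128], [0.513, -0.132, 0.126], [0.517, -0.126, 0.123]]
244 [[0.495, -0.137, 0.109], [0.5, -0.132, 0.107], [0.516, -0.136, 0.122], [0.518, -0.128, 0.116]]
247 [[0.499, -0.142, 0.108], [0.506, -0.138, 0.109], [0.512, -0.135, 0.11], [0.517, -0.13, 0.109]]
250 [[0.424, -0.096, -0.002], [0.509, -0.142, 0.105], [0.514, -0.138, 0.105], [0.454, -0.087, 0.0
[... 301 characters left out ...]
0.12, 0.104]]
222 [[0.498, -0.111, 0.01], [0.528, -0.115, 0.104], [0.529, -0.121, 0.103]]
230 [[0.492, -0.113, 0.013], [0.523, -0.116, 0.103], [0.525, -0.122, 0.104]]
238 [[0.486, -0.115, 0.011], [0.52, -0.117, 0.103], [0.522, -0.123, 0.105]]
246 [[0.514, -0.113, 0.103], [0.517, -0.118, 0.107], [0.57, -0.107, 0.251]]
254 [[0.512, -0.113, 0.108], [0.514, -0.119, 0.108], [0.515, -0.125, 0.106]]
262 [[0.508, -0.114, 0.108], [0.515, -0.119, 0.121], [0.517, -0.125, 0.121]]
270 [[0.57, -0.107, 0.251], [0.515, -0.119, 0.128], [0.517, -0.124, 0.129]]
278 [[0.51, -0.115, 0.128], [0.515, -0.119, 0.137], [0.517, -0.124, 0.136]]
286 [[0.51, -0.116, 0.135], [0.515, -0.119, 0.142], [0.516, -0.124, 0.142]]
```

View pics/z5.png

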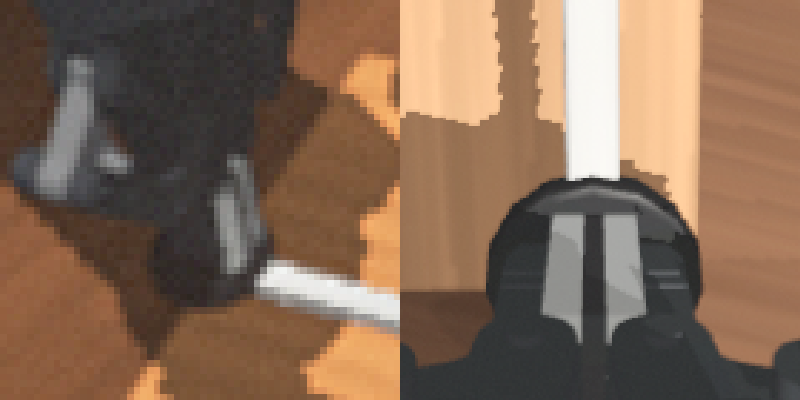

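```bash
python3 - <<'E'
from h import *
for f,t in(('w1',.2219),('w2',.1326),('w5',.1001)):
    W=load(f);print(f,W['pose'][:3,3].round(4))
    for v in range(240,300,4):print(v,[(dep(W,u,v)-[0,0,t]).round(3).tolist() for u in(270,278,284)])
print(ctrl.sense()['tcp_pos'],ctrl.sense()['effort'],ctrl.sense()['joint_pos'])
E
```

```text
w1 [ 0.5636 -0.111   0.3726]
240 [[0.433, -0.138, -0.222], [0.435, -0.147, -0.222], [0.437, -0.155, -0.223]]
244 [[0.427, -0.14, -0.224], [0.43, -0.149, -0.223], [0.432, -0.156, -0.222]]
248 [[0.422, -0.141, -0.224], [0.426, -0.15, -0.222], [0.427, -0.157, -0.223]]
252 [[0.418, -0.142, -0.222], [0.42, -0.152, -0.222], [0.422, -0.159, -0.224]]
256 [[0.509, -0.123, 0.015], [0.509, -0.127, 0.013], [0.51, -0.129, 0.014]]
260 [[0.508, -0.123, 0.018], [0.509, -0.126, 0.018], [0.509, -0.129, 0.017]]
264 [[0.508, -0.123, 0.022], [0.509, -0.126, 0.023], [0.51, -0.129, 0.023]]
268 [[0.509, -0.123, 0.028], [0.509, -0.126, 0.027], [0.51, -0.129, 0.027]]
272 [[0.508, -0.123, 0.03], [0.509, -0.126, 0.03], [0.51, -0.129, 0.031]]
276 [[0.509, -0.123, 0.035], [0.509, -0.126, 0.034], [0.509, -0.129, 0.033]]
280 [[0.509, -0.123, 0.038], [0.509, -0.126, 0.038], [0.51, -0.129, 0.038]]
284 [[0.508, -0.124, 0.041], [0.509, -0.127, 0.04], [0.51, -0.129, 0.041]]
288 [[0.509, -0.123, 0.045], [0.509, -0.126, 0.044], [0.51, -0.128, 0.044]]
292 [[0.508, -0.124, 0.046], [0.508, -0.127, 0.045], [0.509, -0.129, 0.0
[... 1987 characters left out ...]
515, -0.119, 0.034], [0.516, -0.122, 0.034], [0.517, -0.124, 0.035]]
280 [[0.515, -0.119, 0.038], [0.516, -0.122, 0.038], [0.517, -0.124, 0.039]]
284 [[0.515, -0.119, 0.041], [0.516, -0.122, 0.042], [0.516, -0.124, 0.041]]
288 [[0.515, -0.119, 0.044], [0.516, -0.122, 0.044], [0.517, -0.124, 0.045]]
292 [[0.515, -0.119, 0.046], [0.515, -0.122, 0.045], [0.515, -0.124, 0.045]]
296 [[0.516, -0.119, 0.051], [0.513, -0.123, 0.046], [0.517, -0.124, 0.052]]
[ 0.50481592 -0.12377215  0.10025849] [-3.13896337e-02 -4.86404550e+01 -3.77544567e+00 -3.46836948e+01
  1.70025456e-02 -9.91117049e-04 -2.84297086e-03] [ 33.50363718  14.16448189 -27.71229511 106.65963638   7.48489312
  60.93209387 -71.61697031]
```

In all three wrist pictures the shut tips sit about 12 mm above the reported TCP height, where the text puts them 25 mm below. The tips are therefore only now at the pad top. I'll trust the measurement and go on, watching the force.

Emit:
arm_command --moves '[{"travel": [-0.3,-0.1,-0.2],"rotation": [0,0,0],"grip": 255},{"travel": [-0.3,-0.1,-0.6],"rotation": [0,0,0],"grip": 255},{"travel": [-0.3,-0.1,-1.0],"rotation": [0,0,0],"grip": 255},{"travel": [-0.3,-0.1,-1.4],"rotation": [0,0,0],"grip": 255},{"travel": [-0.3,-0.1,-1.4],"rotation": [0,0,0],"grip": 255}]'

```text
time: 4.0
tcp_pos: [0.5016, -0.1248, 0.0855]
tool_rot: [[0.268, -0.0, 0.964], [-0.964, -0.0, 0.268], [-0.0, -1.0, -0.0]]
force: [1.3, -0.2, 2.7]
opening: 0.0002
```

```bash
python3 v.py 6
```

```text
4.1 [ 0.50116854 -0.12484442  0.08565531] [ 0.86404537 -0.3184665  -0.30087871]
```

View pics/v6.png

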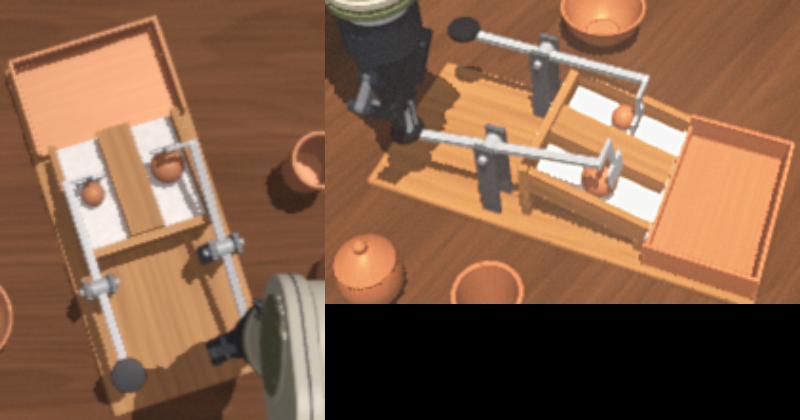

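The right lever is tilting and its gate has begun to lift, while the left one is unchanged. I press on to about 0.37 rad and hold.

Emit:
arm_command --moves '[{"travel": [0,0,-0.5],"rotation": [0,0,0],"grip": 255},{"travel": [0,0,-1.0],"rotation": [0,0,0],"grip": 255},{"travel": [0.1,0,-1.4],"rotation": [0,0,0],"grip": 255},{"travel": [0.1,0,-1.7],"rotation": [0,0,0],"grip": 255},{"travel": [0.1,0,-1.9],"rotation": [0,0,0],"grip": 255},{"travel": [0.1,0,-1.9],"rotation": [0,0,0],"grip": 255},{"travel": [0.1,0,-1.9],"rotation": [0,0,0],"grip": 255},{"travel": [0.1,0,-1.9],"rotation": [0,0,0],"grip": 255}]'

```text
time: 4.77
tcp_pos: [0.5027, -0.1248, 0.0671]
tool_rot: [[0.267, -0.0, 0.964], [-0.964, -0.0, 0.267], [0.0, -1.0, -0.0]]
force: [0.1, 1.3, 6.0]
opening: 0.0
```

```bash
python3 v.py 7
```

```text
4.8667 [ 0.502657   -0.12480659  0.06712759] [0.66377414 0.5047632  4.36581264]
```

View pics/v7.png

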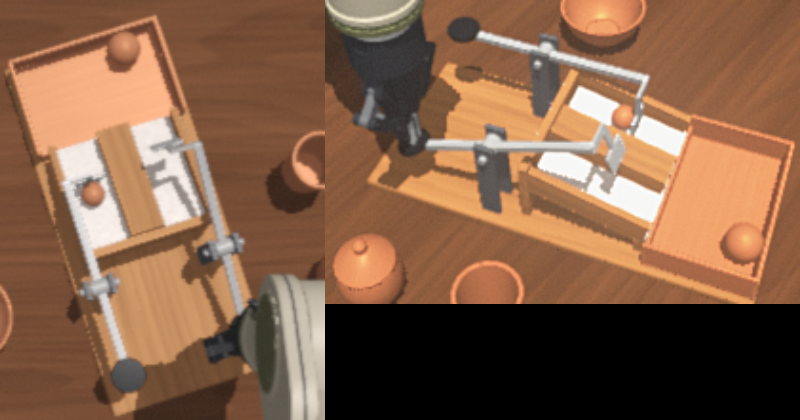

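The big ball is in the tray, at about (123,48) in the top crop, and the lane is empty. I'll let go by rising straight up.

Emit:
arm_command --moves '[{"travel": [0,0,0],"rotation": [0,0,0],"grip": 255},{"travel": [0,0,0],"rotation": [0,0,0],"grip": 255},{"travel": [-0.1,0,0.6],"rotation": [0,0,0],"grip": 255},{"travel": [-0.1,0,1.2],"rotation": [0,0,0],"grip": 255},{"travel": [-0.1,0,1.8],"rotation": [0,0,0],"grip": 255},{"travel": [-0.1,0,2.4],"rotation": [0,0,0],"grip": 255},{"travel": [-0.1,0,3.0],"rotation": [0,0,0],"grip": 255},{"travel": [-0.1,0,3.6],"rotation": [0,0,0],"grip": 255},{"travel": [-0.1,0,4.5],"rotation": [0,0,0],"grip": 255},{"travel": [-0.1,0,6],"rotation": [0,0,0],"grip": 255},{"travel": [-0.1,0,8],"rotation": [0,0,0],"grip": 255},{"travel": [-0.1,0,10],"rotation": [0,0,0],"grip": 255},{"travel": [-0.1,0,12],"rotation": [0,0,0],"grip": 255},{"travel": [-0.1,0,14],"rotation": [0,0,0],"grip": 255},{"travel": [-0.1,0,15],"rotation": [0,0,0],"grip": 255},{"travel": [-0.1,0,15],"rotation": [0,0,0],"grip": 255},{"travel": [-0.1,0,15],"rotation": [0,0,0],"grip": 255},{"travel": [-0.1,0,15],"rotation": [0,0,0],"grip": 255}]'

```text
time: 6.37
tcp_pos: [0.5012, -0.1246, 0.2159]
tool_rot: [[0.268, -0.001, 0.964], [-0.964, 0.0, 0.268], [-0.001, -1.0, -0.001]]
force: [-0.1, 0.6, -0.0]
opening: 0.0
```

```bash
python3 v.py 8; python3 - <<'E'
from h import *
a=load('s0')if 0 else load('scene0');b=load('s8')
print('scene depth at R pad',dep(b,191,242).round(4),dep(a,191,242).round(4))
for n,A,B in(('top',load('top0'),load('t8')),):
    d=np.abs(A['p'].astype(int)-B['p']).max(2)
    for k,(u,v) in dict(pot=(412,235),cup=(395,176),bowl=(212,257),small=(279,191),leverL=(297,286)).items():print(k,d[v-12:v+12,u-12:u+12].mean().round(2))
E
```

```text
6.4667 [ 0.50107643 -0.12463387  0.21582931] [ 0.3764747  -0.10136189 -0.39642833]
scene depth at R pad [ 0.5057 -0.1278  0.1138] [ 0.5066 -0.1283  0.1149]
pot 56.47
cup 3.79
bowl 4.31
small 4.31
leverL 10.58
```

View pics/v8.png

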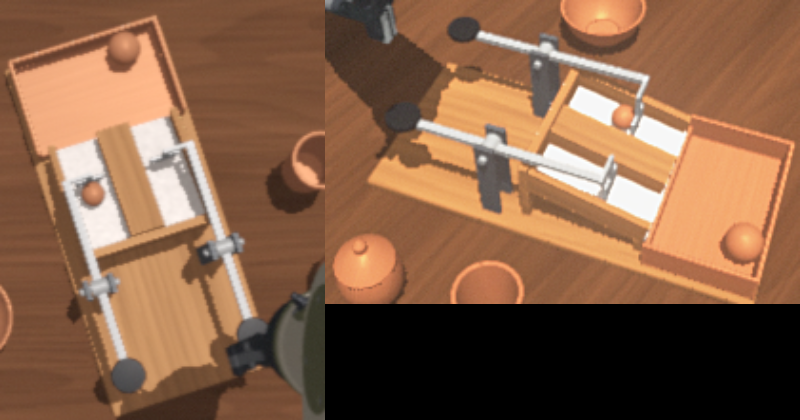

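The right pad is back at its rest height and its gate is shut. The big ball lies still in the tray, and the small ball and left lever are unchanged. The pot is hidden by the arm in the top view, so I'll compare it in the scene view and hand in.

```bash
python3 - <<'E'
from h import *
a=load('scene0')['p'].astype(int);b=load('s8')['p']
d=np.abs(a-b).max(2)
for k,(u,v) in dict(pot=(173,323),cup=(236,342),bowl=(296,186)).items():print(k,d[v-15:v+15,u-15:u+15].mean().round(2))
print(ctrl.finish_job())
E
```

```text
pot 5.67
cup 5.87
bowl 5.37
the job is handed in; nothing more can be done
None
```

The bigger copper ball is in the tray and its gate has dropped shut again; I handed the job in at about 6.5 s. It was in the right lane (measured about 38 mm across, against 26 mm for the other). I pressed the right pad with the closed fingertips to roughly 0.37 rad (estimated, about 6 N), held it until the ball had rolled down, then rose clear.

**Last checks:**
- **Ball and gate:** The ball sits at the same spot in the tray in the last two pictures. The right pad is back at its rest height of about 0.114 m, and its gate looks shut.
- **Left alone:** The small ball, left lever, cup and bowl look unchanged. The pot was hidden by the arm in the top view, but looks unchanged in the scene view.
- **Robot:** The force on the tool is about 0, and the fingertips are well above everything.

**Disagreement:** The shut fingertips measured about 12 mm behind the reported TCP, where the text says 25 mm ahead. Contact therefore came lower than planned, so I relied on the measured tip, the force and the pictures.

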